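Put the lure tube back and close the tackle case

ROBOT

A 6-joint arm with a two-finger parallel gripper is mounted at the origin on the work surface. World frame = base frame: x ahead of the robot, y to its left, z up, the work surface at z = 0. Lengths are in mm, angles in degrees, forces in N, time in s.
With the tool pointing down it reaches from about 275 to 750 mm from the base axis. Payload 10.2 kg.
Tool frame: the origin (TCP) lies midway between the tips of the shut fingers; the grasp point (between the pads) lies 19 mm behind it; z points along the fingers, y is the line along which they close (so a half turn about z gives the same grasp; the last joint's range is limited). The gripper opens to 85 mm and grips with 20 to 120 N. Pads are 22 mm wide; open, the fingers measure 114 mm over their backs; the gripper's body (76 mm by 85 mm) begins 54 mm behind the grasp point. The pads swing forward as they close: fully open they stand 13 mm farther back than shut.
Start: joints at [-88.659, 17.928, 85.812, -0, 76.261, -12.8], TCP at [128.245, -509.101, 231.294] pointing down, gripper open.
Joint ranges: [-168.41, 168.41], [-55.51, 124.54], [10.69, 146.95], [-70.63, 250.63], [1, 178], [-165.06, 165.06]. Speed limits (degrees/s): [136.94, 136.94, 172.46, 180, 180, 180].

INTERFACE

Orientations are given as a 3x3 rotation matrix whose columns are the frame's x, y, z axes.
In Python, from bench import get_state, camera, close_job, find_in, silhouettes gives the robot as it stands.
- The arm moves only by the tool arm_command, never from a script. Its argument "increments" is a list of rows, each an object with "slide": the shift along the tool's x, y, z in units of 50 mm (1.0 is 50 mm), a list of three; "turn": the turn, a rotation vector about the tool's x, y, z in units of 8 degrees (1.0 is 8 degrees), a list of three; "fingers": the finger opening in mm, from 0 to 85.4. In form: [{"slide": [tx, ty, tz], "turn": [wx, wy, wz], "fingers": fingers}, ...]. A call has 1 to 20 rows; each row is the pose to reach, as a shift and turn from the pose commanded when the call began, along the tool's axes at that moment; what a row does not reach only later rows make up. A row lasts 1/8 s, in which the tool goes at most 62.5 mm and 10.7 degrees, less where a joint would pass 70% of its speed; a pose out of reach is approached as far as the arm can. A call with a gripper value outside its range is refused whole. The fingers move at their own pace and stop on an object; "grip_force" is the grip in N (left out, the last holds). Time passes only in rows, so rows that repeat a pose let the fingers close. It gives the time, the measured TCP pose, the force, the opening and the grip force at its end, in the units of the state.
- get_state(): the state, without advancing time (a new reading comes with each control period).
- camera(name): name is "scene" or "top"; returns a dict with "img" (480x640x3 uint8, blue, green, red), "fx", "fy", "cx", "cy" (pixels), "extrinsics" (4x4, takes a point from world to camera coordinates). Camera axes: x right, y down, z forward; pixel columns grow to the right and rows downward; lengths in mm; the calibration is good to about 2 mm. A picture is of the moment at which its call begins. There is no depth.
- close_job(): hands the job in; it is judged then, once.
Trained networks look in the newest picture that a camera, given by its name, has taken for a name from the list of things; names that differ only in an ending like _2 or _b are one class to them, and where a whole thing is asked for, a point or a joint stands for the part that bears it (a point fixed in the world has none). Each returns a list of dicts, best first, with "confidence" (0 to 1); they miss things now and then, are a little off and sometimes report something else, mostly with a low value. They report only what shows in the picture. A call takes as long as a camera call. They do not tell look-alikes from the thing itself.
- find_in(camera, thing): "box" ([left, top, right, bottom] in pixels, round what is visible of it).
- silhouettes(camera, thing): "region" (480x640 bool, what is visible of it) and "box" ([left, top, right, bottom] in pixels, round what is visible of it).
The state is a dict: "t": time; "qpos": joint angles; "joint_vel": joint speeds; "joint_efforts": joint torques, N m; "eef_pos": TCP position; "tcp_rot": TCP orientation; "wrist_force": force on the tool from outside, world axes, zero at the start; "wrist_torque": the same for the moment, N m; "gripper_width": finger opening in mm; "grasp_force": force on a finger pad.
Only numpy, scipy, OpenCV 4.12 (cv2) and the standard library are available. Lean on these libraries where they do the work, as an engineer would, in place of code of your own. Each camera call takes 0.05 s, during which the arm holds its last target. There are 200 camera calls.

TASK

Take the red-capped lure tube out of its drying stand and stand it fully home in the empty, yellow-ringed hole of the rack in the open green case. Then swing the case's stiff cover over and lower it gently until it really rests on its two rubber stops, however far those are screwed out: do not let it land fast, and do not press hard once it is down. Leave the other tubes and the fishing tackle lying around where they are.

Things in the scene. Friction and masses are not known exactly. Their poses are not given: they have to be found in the camera images.
- tube: Amber lure tube with a red cap, 24 mm diameter (cap 25 mm), 72 mm tall with the cap on its top 12 mm, foot chamfered 3 mm, about 40 g. Origin at the centre of its underside, z up along the tube. It starts upright in the drying stand, 22 mm deep, so 50 mm stands clear.
- stand: Drying stand: a fixed light wooden block 60 x 60 x 32 mm with one 27 mm hole, 22 mm deep, in the middle of its top. Origin at the centre of its underside on the shelf.
- case: Fixed green open case, 150 (x) x 240 (y) x 100 mm high, walls 5 mm. Origin: centre of its underside; x points away from the robot, to the hinge side. Inside, a grey rack (50 x 220 mm, top 45 mm above the shelf) has four holes, 27 mm wide, floor 15 mm above the shelf, at x = -15 mm, y = -69, -23, 23, 69 mm. A tube fully home has its top at 87 mm.
- hole_ring: Flat yellow ring (37 mm outside, 29 mm inside, painted on, cannot be felt) around the one empty rack hole. Origin at the centre of that hole's mouth, at the rack's top.
- cover (a joint): Angle (rad) of the case's hinged cover about the far (+x) rim: 0 = level (it rests on its stops somewhere between 0 and 0.1), pi/2 = upright, 1.9 = leaning right back. The cover is a flat green plate, 160 mm from hinge axis to free edge, 240 mm wide, 10 mm thick, 0.26 kg. Its friction hinge is stiff: it stays where it is left and takes 2 to 4 N at the edge to move.
- cover_hinge (a point): Middle of the cover's hinge axis, 75 mm beyond the case's origin in its x and 104 mm above the shelf; the axis runs along the case's y. The cover's lower (inner) face lies in the plane through this axis.
- cover_edge (a point): Middle of the cover's free edge, 160 mm from the hinge axis and at mid-thickness, 5 mm above the inner face. With the cover level it is 85 mm nearer than the case's origin, 109 mm above the shelf (outer face at 114 mm).
- stop: Pair of black rubber stop feet, 12 mm wide, at the two corners of the case's front rim, 108 mm either side of the middle and 72 mm nearer than the case's origin. They are screwed out by an amount not reported: their tops, where the closed cover lands, are 0 to 14 mm above this origin (which is 104 mm above the shelf). Do not press them with more than 30 N.
- tube_a: White tube with a white cap, same size as the red-capped one, standing in the rack. Origin at the centre of its underside. Leave it there.
- tube_b: White tube with a white cap, same size as the red-capped one, standing in the rack. Origin at the centre of its underside. Leave it there.
- tube_c: White tube with a white cap, same size as the red-capped one, standing in the rack. Origin at the centre of its underside. Leave it there.
- spoon: Silver spoon lure lying flat, about 45 x 26 x 4 mm. Bystander.
- sinker: Grey stone sinker, 48 mm wide, 36 mm high. Bystander.
- squid: Blue squid jig, about 90 mm long and 18 mm high, lying flat. Bystander.
- rod: Cork-handled ice rod lying along its own y behind the case, 560 mm long, up to 48 mm high at the reel; origin on the shelf, 40 mm ahead of the cork handle towards the tip. Bystander.
There are look-alikes about, which are no part of the job. What is meant by the tube is not brown or pink, and is the smaller of those in its own colour.

How it is judged:
By the outcome, as a careful person would: the job done as asked, in the order asked, and still so for the second after the job is handed in, with the robot touching nothing.
It also fails if it takes over 70 s, if anything falls off the work surface, if the arm or the gripper's body presses on something with over 40 N, if the wrist force passes 120 N, or if a joint passes its speed limit or range.

## Working session

There is one attempt and no reset: what is moved stays moved. The work goes in short steps, Python scripts to look and compute and a tool call to move; the robot and the scene stay as the last step left them, time stands still between calls to the robot, and variables do not carry over. Pictures are saved under pics/ and viewed, at most 10 in all, crops included, and the job is handed in when it is done.

Besides the shell and the picture viewer there is one more tool, called after "Request:" by a JSON object that holds its "api" and its "payload". arm_command: Moves the arm, as the interface text tells. Its arguments: {"type":"object","properties":{"increments":{"type":"array","items":{"type":"object","properties":{"slide":{"type":"array","items":{"type":"number"}},"turn":{"type":"array","items":{"type":"number"}},"fingers":{"type":"number"}}}},"grip_force":{"type":"number"}},"required":["increments"]}

```bash
mkdir -p pics; cat > h.py <<'E'
import numpy as np,cv2
from bench import *
def ray(c,u,v):
    E=np.array(c["extrinsics"]);R=E[:3,:3];t=E[:3,3]
    d=R.T@np.array([(u-c["cx"])/c["fx"],(v-c["cy"])/c["fy"],1]);return -R.T@t,d
def atz(c,u,v,z):
    o,d=ray(c,u,v);return o+d*(z-o[2])/d[2]
def proj(c,P):
    E=np.array(c["extrinsics"]);p=(E[:3,:3]@np.atleast_2d(P).T).T+E[:3,3]
    return np.c_[c["fx"]*p[:,0]/p[:,2]+c["cx"],c["fy"]*p[:,1]/p[:,2]+c["cy"]]
E
python3 - <<'E'
from h import *
s=get_state();print({k:np.round(v,3).tolist() for k,v in s.items()})
for n in("top","scene"):
    c=camera(n);cv2.imwrite(f"pics/{n}0.png",c["img"]);print(n,ray(c,320,240))
    for t in("tube","stand","case","hole_ring","cover","stop","tube_a","spoon","sinker","squid","rod"):
        print(t,[(np.round(d["box"]).astype(int).tolist(),round(d["confidence"],2)) for d in find_in(n,t)])
E
```

```text
{'t': 0.0, 'qpos': [-88.659, 17.959, 85.855, 0.0, 76.262, -12.8], 'joint_vel': [-0.01, 0.025, 0.025, 0.056, -0.014, 0.042], 'joint_efforts': [0.001, -41.226, -25.974, -0.0, 0.004, 0.0], 'eef_pos': [128.241, -508.824, 230.735], 'tcp_rot': [[0.97, 0.244, -0.0], [0.244, -0.97, 0.001], [0.0, -0.001, -1.0]], 'wrist_force': [-0.167, 0.255, 0.969], 'wrist_torque': [-0.032, -0.042, 0.032], 'grasp_force': 0.0, 'gripper_width': 85.28}
top (array([ 567.61352629,   46.34532019, 1074.39982302]), array([ 3.04075926e-02, -4.51059018e-04, -9.99867453e-01]))
tube [([290, 265, 305, 278], 0.6), ([466, 282, 495, 295], 0.58), ([423, 239, 447, 253], 0.57), ([312, 267, 326, 276], 0.56), ([402, 297, 412, 304], 0.55), ([436, 279, 453, 296], 0.52), ([270, 270, 283, 282], 0.49)]
stand [([422, 269, 456, 301], 0.77), ([385, 190, 404, 208], 0.53)]
case [([211, 215, 342, 306], 0.58)]
hole_ring [([253, 273, 266, 286], 0.4)]
cover [([207, 218, 342, 236], 0.71)]
stop []
tube_a [([290, 265, 305, 278], 0.6), ([466, 282, 495, 295], 0.58), ([423, 239, 447, 253], 0.57), ([312, 267, 326, 276], 0.56), ([402, 297, 412, 304],
[... 482 characters left out ...]
67, 324, 195, 366], 0.61), ([244, 301, 264, 345], 0.61), ([202, 295, 216, 326], 0.58)]
stand [([192, 308, 231, 341], 0.97)]
case [([265, 128, 371, 271], 0.72), ([313, 198, 315, 215], 0.25), ([326, 122, 373, 242], 0.22)]
hole_ring []
cover [([325, 130, 373, 242], 0.91)]
stop [([266, 174, 315, 225], 0.38)]
tube_a [([214, 270, 232, 297], 0.83), ([313, 200, 317, 218], 0.69), ([295, 219, 302, 234], 0.66), ([167, 324, 195, 366], 0.61), ([244, 301, 264, 345], 0.61), ([202, 295, 216, 326], 0.58)]
spoon [([380, 186, 392, 200], 0.58)]
sinker [([313, 312, 342, 334], 0.82), ([266, 174, 315, 223], 0.24)]
squid [([293, 219, 302, 236], 0.46)]
rod [([365, 203, 446, 356], 0.68), ([326, 127, 372, 243], 0.25)]
```

View pics/top0.png

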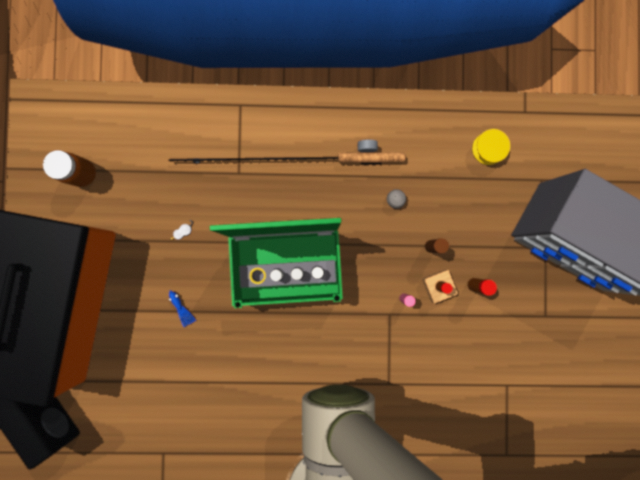

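View pics/scene0.png

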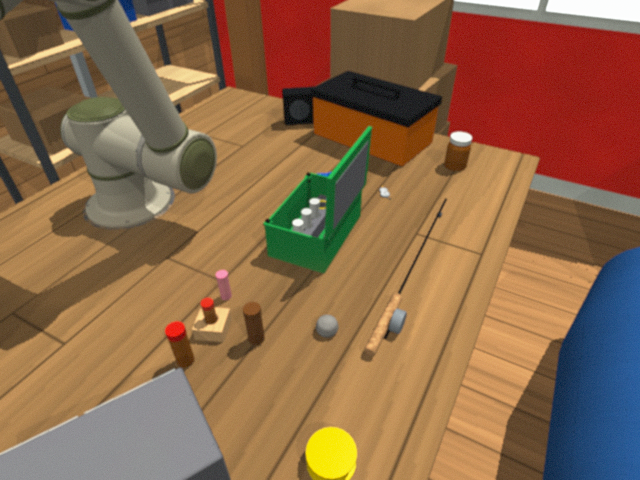

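Candidates for the tube in the top view: red cap in the stand at (446,288), scene (209,308), and a bigger red-capped bottle at (488,288), scene (178,345). The brown one at (438,246) and the pink one at (409,300) are excluded. The one in the stand fits, as it is the smaller red-capped one. I'll confirm this in a crop and measure.

```bash
cat > m.py <<'E'
from h import *
from scipy.optimize import least_squares
T=camera("top");S=camera("scene")
def crop(c,x0,y0,w,h,W,H): return cv2.resize(c["img"][y0:y0+h,x0:x0+w],(W,H),interpolation=cv2.INTER_CUBIC)
cv2.imwrite("pics/crop1.png",np.vstack([np.hstack([crop(T,395,230,110,80,400,290),crop(S,150,260,110,80,400,290)]),np.hstack([crop(T,205,210,145,105,400,290),crop(S,255,120,140,160,400,290)])]))
def blobs(c,lo,hi,box,mina=15):
    hsv=cv2.cvtColor(c["img"],cv2.COLOR_BGR2HSV);m=cv2.inRange(hsv,lo,hi)
    if lo[0]==0 and hi[0]<20 and lo[1]>150: m|=cv2.inRange(hsv,(172,lo[1],lo[2]),(180,255,255))
    k=np.zeros_like(m);k[box[1]:box[3],box[0]:box[2]]=1
    n,_,st,ce=cv2.connectedComponentsWithStats(m*k)
    return [(np.round(ce[i],1).tolist(),st[i].tolist()) for i in range(1,n) if st[i][4]>=mina]
print("red T",blobs(T,(0,170,60),(7,255,255),(395,230,510,320)))
print("red S",blobs(S,(0,170,60),(7,255,255),(150,280,260,380)))
print("white T",blobs(T,(0,0,170),(180,50,255),(240,255,335,290)))
print("white S",blobs(S,(0,0,170),(180,60,255),(285,190,330,240)))
print("yel T",blobs(T,(22,120,90),(34,255,255),(240,255,280,295)))
print("scale",T["fx"],S["fx"])
E
python3 m.py
```

```text
red T [([487.5, 287.1], [479, 279, 18, 17, 254]), ([446.1, 287.7], [440, 283, 13, 11, 112])]
red S [([206.7, 303.4], [200, 297, 14, 14, 138]), ([175.1, 331.0], [165, 321, 21, 21, 346])]
white T [([317.0, 272.5], [312, 267, 11, 12, 103]), ([296.1, 273.8], [291, 269, 11, 11, 101]), ([275.2, 275.0], [270, 270, 12, 11, 103])]
white S [([314.4, 200.9], [310, 198, 10, 7, 52]), ([306.1, 211.2], [301, 208, 11, 7, 59]), ([297.6, 222.0], [292, 218, 12, 9, 69])]
yel T [([256.9, 275.4], [249, 268, 17, 16, 124])]
scale 445.51366262561777 448.33048626733733
```

View pics/crop1.png

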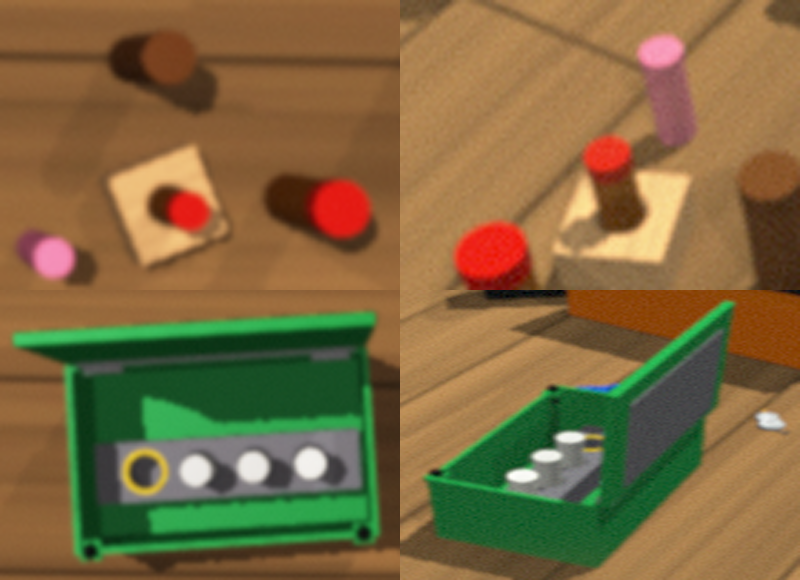

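The crop shows the small red-capped amber tube in the stand (top 446,288; scene 207,303), with the larger red bottle at (488,287). The empty ringed hole is the leftmost, at (257,275), and the cover stands near upright.

```bash
cat > m2.py <<'E'
from h import *
from scipy.optimize import least_squares
T=camera("top");S=camera("scene")
# tube: joint fit cap centre  z~76 scene blob (whole cap), top blob ~80
print("tube T z80",atz(T,446.1,287.7,80).round(1),"S z77",atz(S,206.7,303.4,77).round(1))
obsT=[(317,272.5),(296.1,273.8),(275.2,275)];obsS=[(297.6,222.),(306.1,211.2),(314.4,200.9)]
L=np.array([[-15,-69,86],[-15,-23,86],[-15,23,86]])
def w(p,P):
    c,s=np.cos(p[2]),np.sin(p[2]);P=np.array(P,float);return np.c_[p[0]+c*P[:,0]-s*P[:,1],p[1]+s*P[:,0]+c*P[:,1],P[:,2]]
st=[(237.6,304.5),(337.,298.)]
def r(p):
    return np.r_[(proj(T,w(p,L))-obsT).ravel(),(proj(T,w(p,[[-15,69,45]]))-[(256.9,275.4)]).ravel(),.5*(proj(T,w(p,[[-72,108,108],[-72,-108,108]]))-st).ravel()]
def rs(p): return (proj(S,w(p,L))-obsS).ravel()
a=least_squares(r,[470,60,0]);print("T only",a.x.round(3),a.fun.round(1))
b=least_squares(lambda p:np.r_[r(p),rs(p)],a.x);print("both",b.x.round(3),b.fun.round(1))
p=b.x;p[0:2]=b.x[:2]
print("holes",w(p,[[-15,69,45]]).round(1),"yaw",np.degrees(p[2]))
for th in np.arange(1.3,1.95,.1):
    E=[[75-160*np.cos(th),y,104+160*np.sin(th)] for y in(120,-120)]
    print(round(th,2),proj(T,w(p,E)).round(0).tolist(),proj(S,w(p,E)).round(0).tolist())
hs=cv2.cvtColor(T["img"],cv2.COLOR_BGR2HSV);m=cv2.inRange(hs,(8,40,150),(25,160,255))
k=np.zeros_like(m);k[262:310,415:465]=1
n,lab,sta,ce=cv2.connectedComponentsWithStats(m*k);i=1+np.argmax(sta[1:,4])
re=cv2.minAreaRect(np.argwhere(lab==i)[:,::-1].astype(np.float32));bx=cv2.boxPoints(re)
q=np.array([atz(T,*u,32) for u in bx]);print("stand",q.round(0).tolist(),q.mean(0).round(1))
pk=[atz(T,409,300,60),atz(T,488,287,85),atz(T,441,246,85)];print("pink,big,brown",np.round(pk,0).tolist())
E
python3 m2.py
```

```text
tube T z80 [ 496.  -238.6   80. ] S z77 [ 492.5 -238.4   77. ]
T only [5.35270e+02 1.21271e+02 8.10000e-02] [-0.  -0.1  0.1 -0.1  0.2  0.1  0.2  0.1 -0.6  0.1 -0.2 -0. ]
both [5.34585e+02 1.21644e+02 7.70000e-02] [-0.2  0.3 -0.1  0.3 -0.   0.3 -0.   0.3 -0.8  0.2 -0.4  0.2  0.3  0.9
  0.4  0.9  0.2  0.9]
holes [[514.3 189.3  45. ]] yaw 4.420940600009127
1.3 [[211.0, 257.0], [342.0, 249.0]] [[349.0, 125.0], [304.0, 175.0]]
1.4 [[210.0, 249.0], [342.0, 241.0]] [[355.0, 124.0], [311.0, 175.0]]
1.5 [[209.0, 240.0], [342.0, 232.0]] [[362.0, 125.0], [318.0, 176.0]]
1.6 [[209.0, 231.0], [341.0, 223.0]] [[368.0, 126.0], [326.0, 178.0]]
1.7 [[208.0, 222.0], [340.0, 215.0]] [[375.0, 128.0], [334.0, 180.0]]
1.8 [[208.0, 214.0], [340.0, 206.0]] [[381.0, 130.0], [341.0, 183.0]]
1.9 [[209.0, 206.0], [339.0, 198.0]] [[387.0, 133.0], [348.0, 187.0]]
stand [[514.0, -198.0, 32.0], [538.0, -257.0, 32.0], [479.0, -281.0, 32.0], [455.0, -222.0, 32.0]] [ 496.5 -239.8   32. ]
pink,big,brown [[465.0, -159.0, 60.0], [499.0, -331.0, 85.0], [589.0, -225.0, 85.0]]
```

Request:
{"api": "arm_command", "payload": {"increments": [{"slide":[8.44,-3.446,1.0],"turn":[0,0,-10.04],"fingers":60},{"slide":[8.44,-3.446,1.0],"turn":[0,0,-10.04],"fingers":60},{"slide":[8.44,-3.446,1.0],"turn":[0,0,-10.04],"fingers":60},{"slide":[8.44,-3.446,1.0],"turn":[0,0,-10.04],"fingers":60},{"slide":[8.44,-3.446,1.0],"turn":[0,0,-10.04],"fingers":60},{"slide":[8.44,-3.446,1.0],"turn":[0,0,-10.04],"fingers":60},{"slide":[8.44,-3.446,1.0],"turn":[0,0,-10.04],"fingers":60},{"slide":[8.44,-3.446,1.6],"turn":[0,0,-10.04],"fingers":60},{"slide":[8.44,-3.446,1.6],"turn":[0,0,-10.04],"fingers":60},{"slide":[8.44,-3.446,1.6],"turn":[0,0,-10.04],"fingers":60},{"slide":[8.44,-3.446,1.6],"turn":[0,0,-10.04],"fingers":60},{"slide":[8.44,-3.446,1.6],"turn":[0,0,-10.04],"fingers":60},{"slide":[8.44,-3.446,1.6],"turn":[0,0,-10.04],"fingers":60}], "grip_force": 30}}

```text
t: 3.02
eef_pos: [495.2, -239.3, 151.7]
tcp_rot: [[-0.077, 0.997, 0.0], [0.997, 0.077, -0.0], [-0.0, 0.0, -1.0]]
wrist_force: [0.0, -1.5, -0.1]
gripper_width: 60.3
grasp_force: 0.0
```

Request:
{"api": "arm_command", "payload": {"increments": [{"slide":[0,0,1.0],"turn":[0,0,0],"fingers":60},{"slide":[0,0,1.6],"turn":[0,0,0],"fingers":60},{"slide":[0,0,2.0],"turn":[0,0,0],"fingers":60},{"slide":[0,0,2.1],"turn":[0,0,0],"fingers":60},{"slide":[0,0,2.1],"turn":[0,0,0],"fingers":30},{"slide":[0,0,2.1],"turn":[0,0,0],"fingers":20},{"slide":[0,0,2.1],"turn":[0,0,0],"fingers":20},{"slide":[0,0,2.1],"turn":[0,0,0],"fingers":20},{"slide":[0,0,2.1],"turn":[0,0,0],"fingers":20},{"slide":[0,0,2.1],"turn":[0,0,0],"fingers":20}]}}

```text
t: 4.28
eef_pos: [495.7, -239.3, 47.2]
tcp_rot: [[-0.078, 0.997, 0.001], [0.997, 0.078, -0.001], [-0.001, 0.001, -1.0]]
wrist_force: [-1.0, 0.3, 7.7]
gripper_width: 24.3
grasp_force: 29.5
```

```bash
python3 - <<'E'
from h import *
s=get_state();print(s["t"],s["eef_pos"],s["gripper_width"],s["grasp_force"],s["wrist_force"])
S=camera("scene");T=camera("top")
cv2.imwrite("pics/c2.png",np.hstack([cv2.resize(S["img"][220:380,120:280],(400,400)),cv2.resize(T["img"][210:320,400:510],(400,400))]))
E
```

```text
4.275 [ 495.74638898 -239.28976301   47.20557605] 24.26072753662103 29.4997576251626 [-1.03495285  0.26755326  7.66156285]
```

View pics/c2.png

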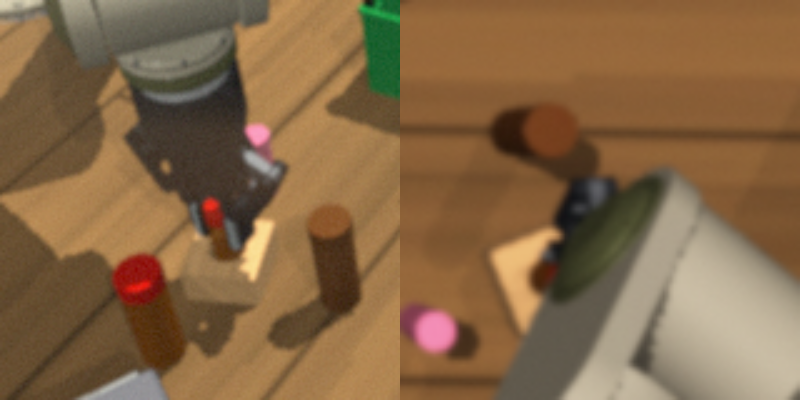

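The scene crop shows the tube held between the fingers near scene (206,305), with a 24.3 mm opening. Next I lift it and carry it over the ringed hole.

Request:
{"api": "arm_command", "payload": {"increments": [{"slide":[0,0,-0.4],"turn":[0,0,0],"fingers":20},{"slide":[0,0,-1.2],"turn":[0,0,0],"fingers":20},{"slide":[0,0,-2.0],"turn":[0,0,0],"fingers":20},{"slide":[0.6,0.07,-2.4],"turn":[0,0,0],"fingers":20},{"slide":[1.6,0.2,-2.4],"turn":[0,0,0],"fingers":20},{"slide":[2.6,0.32,-2.4],"turn":[0,0,0],"fingers":20},{"slide":[3.6,0.44,-2.4],"turn":[0,0,0],"fingers":20},{"slide":[4.6,0.56,-2.4],"turn":[0,0,0],"fingers":20},{"slide":[5.6,0.68,-2.4],"turn":[0,0,0],"fingers":20},{"slide":[6.6,0.8,-2.4],"turn":[0,0,0],"fingers":20},{"slide":[7.6,0.92,-2.4],"turn":[0,0,0],"fingers":20},{"slide":[8.2,1.0,-2.4],"turn":[0,0,0],"fingers":20},{"slide":[8.52,1.03,-2.4],"turn":[0,0,0],"fingers":20},{"slide":[8.52,1.03,-2.4],"turn":[0,0,0],"fingers":20},{"slide":[8.52,1.03,-2.4],"turn":[0,0,0],"fingers":20}]}}

```text
t: 6.25
eef_pos: [513.7, 188.7, 166.3]
tcp_rot: [[-0.077, 0.997, -0.0], [0.997, 0.077, -0.0], [-0.0, -0.0, -1.0]]
wrist_force: [-0.1, 0.5, 0.1]
gripper_width: 23.8
grasp_force: 29.4
```

```bash
python3 - <<'E'
from h import *
s=get_state();print(s["t"],s["eef_pos"],s["gripper_width"],s["grasp_force"],s["wrist_force"],s["qpos"])
S=camera("scene");T=camera("top")
p=s["eef_pos"];print("tube bottom/top exp",proj(S,[[p[0],p[1],p[2]-37],[p[0],p[1],p[2]+35],[514.3,189.3,45]]).round(1),proj(T,[[p[0],p[1],p[2]+35]]))
cv2.imwrite("pics/c3.png",np.hstack([cv2.resize(S["img"][80:280,220:420],(400,400)),cv2.resize(T["img"][200:320,220:340],(400,400))]))
E
```

```text
6.25 [513.68294926 188.74524971 166.26450056] 23.83374344912671 29.434776976704597 [-0.0561055   0.51726423  0.10411342] [ 7.91186572e+00  2.40129847e+01  8.72744406e+01 -1.43806859e-02
  6.87246457e+01  3.51710335e+00]
tube bottom/top exp [[321.7 177.8]
 [321.5 152.1]
 [322.3 205.2]] [[245.86528791 280.01746225]]
```

View pics/c3.png

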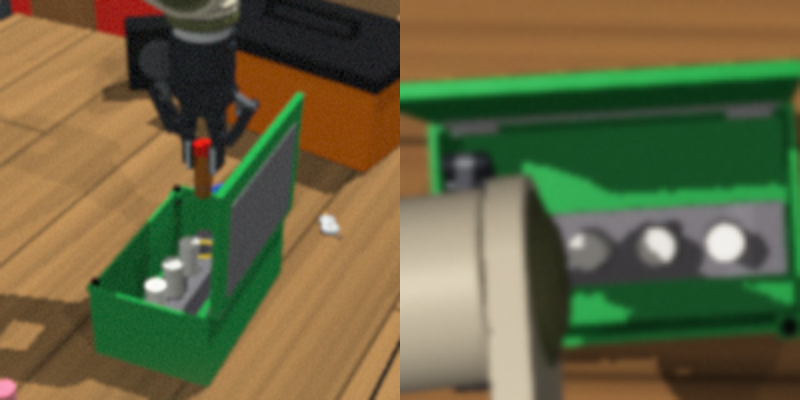

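The tube hangs vertically at scene (321,178), matching the prediction, and sits above the empty hole. I'll lower it gradually.

Request:
{"api": "arm_command", "payload": {"increments": [{"slide":[0.01,0.01,0.6],"turn":[0,0,0],"fingers":20},{"slide":[0.01,0.01,1.2],"turn":[0,0,0],"fingers":20},{"slide":[0.01,0.01,1.5],"turn":[0,0,0],"fingers":20},{"slide":[0.01,0.01,1.6],"turn":[0,0,0],"fingers":20},{"slide":[0.01,0.01,1.7],"turn":[0,0,0],"fingers":20},{"slide":[0.01,0.01,1.8],"turn":[0,0,0],"fingers":20},{"slide":[0.01,0.01,1.9],"turn":[0,0,0],"fingers":20},{"slide":[0.01,0.01,1.9],"turn":[0,0,0],"fingers":20}]}}

```text
t: 7.35
eef_pos: [513.9, 190.3, 71.0]
tcp_rot: [[-0.078, 0.997, -0.001], [0.997, 0.078, -0.0], [-0.0, -0.001, -1.0]]
wrist_force: [-0.1, -0.0, -0.4]
gripper_width: 23.9
grasp_force: 29.4
```

Request:
{"api": "arm_command", "payload": {"increments": [{"slide":[0,0,0.1],"turn":[0,0,0],"fingers":20},{"slide":[0,0,0.2],"turn":[0,0,0],"fingers":20},{"slide":[0,0,0.28],"turn":[0,0,0],"fingers":20},{"slide":[0,0,0.34],"turn":[0,0,0],"fingers":20},{"slide":[0,0,0.38],"turn":[0,0,0],"fingers":20},{"slide":[0,0,0.38],"turn":[0,0,0],"fingers":20}]}}

```text
t: 8.1
eef_pos: [514.1, 190.3, 52.4]
tcp_rot: [[-0.078, 0.997, 0.0], [0.997, 0.078, 0.0], [0.0, 0.0, -1.0]]
wrist_force: [0.3, 0.2, -0.7]
gripper_width: 24.1
grasp_force: 29.6
```

Request:
{"api": "arm_command", "payload": {"increments": [{"slide":[0,0,0.02],"turn":[0,0,0],"fingers":20},{"slide":[0,0,0.04],"turn":[0,0,0],"fingers":20},{"slide":[0,0,0.05],"turn":[0,0,0],"fingers":20},{"slide":[0,0,0.05],"turn":[0,0,0],"fingers":20}]}}

```text
t: 8.6
eef_pos: [514.4, 190.5, 52.0]
tcp_rot: [[-0.078, 0.997, 0.001], [0.997, 0.078, 0.0], [0.0, 0.001, -1.0]]
wrist_force: [-7.8, -1.3, 22.1]
gripper_width: 23.9
grasp_force: 33.2
```

Request:
{"api": "arm_command", "payload": {"increments": [{"slide":[0,0,0],"turn":[0,0,0],"fingers":44},{"slide":[0,0,0],"turn":[0,0,0],"fingers":44},{"slide":[0,0,0],"turn":[0,0,0],"fingers":44},{"slide":[0,0,-0.2],"turn":[0,0,0],"fingers":44},{"slide":[0,0,-1.0],"turn":[0,0,0],"fingers":44},{"slide":[0,0,-2.0],"turn":[0,0,0],"fingers":44},{"slide":[0,0,-3.0],"turn":[0,0,0],"fingers":10},{"slide":[0,0,-4.0],"turn":[0,0,0],"fingers":0},{"slide":[0,0,-4.8],"turn":[0,0,0],"fingers":0},{"slide":[0,0,-4.8],"turn":[0,0,0],"fingers":0}]}}

```text
t: 9.85
eef_pos: [514.8, 190.5, 293.4]
tcp_rot: [[-0.078, 0.997, 0.007], [0.997, 0.078, 0.001], [0.0, 0.007, -1.0]]
wrist_force: [-0.0, -0.3, -1.2]
gripper_width: -0.1
grasp_force: 0.0
```

```bash
python3 - <<'E'
from h import *
s=get_state();print(s["t"],s["eef_pos"],s["gripper_width"],s["wrist_force"],s["qpos"])
S=camera("scene");T=camera("top")
def blob(c,lo,hi,b):
    hsv=cv2.cvtColor(c["img"],cv2.COLOR_BGR2HSV);m=cv2.inRange(hsv,lo,hi)|cv2.inRange(hsv,(172,lo[1],lo[2]),(180,255,255));m=m[b[1]:b[3],b[0]:b[2]]
    q=np.argwhere(m);return len(q),(q.mean(0)[::-1]+b[:2]) if len(q) else None
b=blob(S,(0,150,60),(8,255,255),(290,160,350,230));print("red S",b)
print("exp top",proj(S,[[514.3,190,87],[514.3,190,75],[514.3,190,97]]))
cv2.imwrite("pics/c4.png",np.hstack([cv2.resize(S["img"][80:280,220:420],(400,400)),cv2.resize(T["img"][200:320,200:350],(500,400))])[:, :800])
E
```

```text
9.85 [514.77007266 190.46744717 293.37703459] -0.12824230097493247 [-0.01873872 -0.28064026 -1.16166481] [ 8.07207740e+00  1.87653305e+01  7.54624645e+01 -6.81693389e-04
  8.53949706e+01  3.60693323e+00]
red S (65, array([321.46153846, 192.73846154]))
exp top [[322.33588937 191.68394148]
 [322.37090338 195.56484356]
 [322.30634439 188.40921841]]
```

View pics/c4.png

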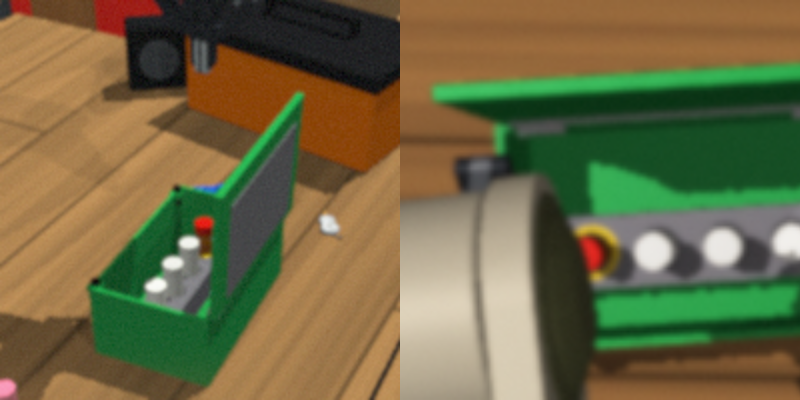

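The red cap shows at (321.5,192.7) in the scene view. Fully home is predicted at 191.7 to 195.6, so the tube is home. Now I move over and behind the cover with the fingers shut.

Request:
{"api": "arm_command", "payload": {"increments": [{"slide":[-0.7,1.4,0],"turn":[0,0,0],"fingers":0},{"slide":[-1.41,2.79,0],"turn":[0,0,0],"fingers":0},{"slide":[-1.41,2.79,0],"turn":[0,0,0],"fingers":0},{"slide":[-1.41,2.79,0],"turn":[0,0,0],"fingers":0},{"slide":[-1.41,2.79,0.3],"turn":[0,0,0],"fingers":0},{"slide":[-1.41,2.79,0.9],"turn":[0,0,0],"fingers":0},{"slide":[-1.41,2.79,0.92],"turn":[0,0,0],"fingers":0},{"slide":[-1.41,2.79,0.92],"turn":[0,0,0],"fingers":0}]}}

```text
t: 10.95
eef_pos: [658.3, 131.3, 244.8]
tcp_rot: [[-0.078, 0.997, 0.001], [0.997, 0.078, 0.0], [-0.0, 0.001, -1.0]]
wrist_force: [0.2, 0.6, 1.0]
gripper_width: 0.0
grasp_force: 0.0
```

```bash
cat > plan.py <<'E'
from h import *
s=get_state();p=np.array(s["eef_pos"]);R=np.array(s["tcp_rot"]);print(round(s["t"],2),p.round(1),np.round(s["wrist_force"],1))
c,sn=np.cos(.0785),np.sin(.0785);O=np.array([535.1,121.4,0]);X=np.array([c,sn,0])
def tcp(th,r=143,half=14.5):
    x=75-r*np.cos(th)+10*np.sin(th)+half; z=104+r*np.sin(th)+10*np.cos(th)
    return O+X*x+[0,0,z]
def sl(th): return (R.T@(tcp(th)-p)/50).round(2).tolist()
if __name__=="__main__":
    import sys
    for t in np.arange(*map(float,sys.argv[1:4])): print(round(t,3),sl(t),tcp(t).round(0).tolist())
E
python3 plan.py 1.65 0.1 -0.07; python3 - <<'E'
from h import *
S=camera("scene");cv2.imwrite("pics/c5.png",cv2.resize(S["img"][60:280,200:460],(780,560)))
E
```

```text
10.95 [658.3 131.3 244.8] [0.2 0.6 1. ]
1.65 [-0.0, -0.26, -0.02] [646.0, 130.0, 246.0]
1.58 [-0.0, -0.46, -0.04] [636.0, 129.0, 247.0]
1.51 [-0.0, -0.66, -0.05] [626.0, 129.0, 247.0]
1.44 [-0.0, -0.86, -0.05] [616.0, 128.0, 247.0]
1.37 [-0.0, -1.06, -0.03] [606.0, 127.0, 246.0]
1.3 [-0.0, -1.26, 0.01] [596.0, 126.0, 244.0]
1.23 [-0.0, -1.45, 0.05] [586.0, 125.0, 242.0]
1.16 [-0.0, -1.64, 0.11] [577.0, 125.0, 239.0]
1.09 [-0.0, -1.83, 0.19] [567.0, 124.0, 235.0]
1.02 [-0.0, -2.01, 0.27] [558.0, 123.0, 231.0]
0.95 [-0.0, -2.18, 0.37] [550.0, 123.0, 226.0]
0.88 [-0.0, -2.35, 0.48] [541.0, 122.0, 221.0]
0.81 [-0.0, -2.51, 0.6] [533.0, 121.0, 214.0]
0.74 [-0.0, -2.66, 0.74] [526.0, 121.0, 208.0]
0.67 [-0.0, -2.8, 0.88] [519.0, 120.0, 201.0]
0.6 [-0.0, -2.93, 1.03] [512.0, 120.0, 193.0]
0.53 [-0.0, -3.05, 1.19] [506.0, 119.0, 185.0]
0.46 [-0.0, -3.16, 1.36] [501.0, 119.0, 176.0]
0.39 [-0.0, -3.25, 1.54] [496.0, 118.0, 168.0]
0.32 [-0.0, -3.34, 1.72] [492.0, 118.0, 158.0]
0.25 [-0.0, -3.41, 1.91] [489.0, 118.0, 149.0]
0.18 [-0.0, -3.46, 2.1] [486.0, 118.0, 139.0]
0.11 [-0.0, -3.51, 2.3] [484.0, 117.0, 130.0]
```

View pics/c5.png

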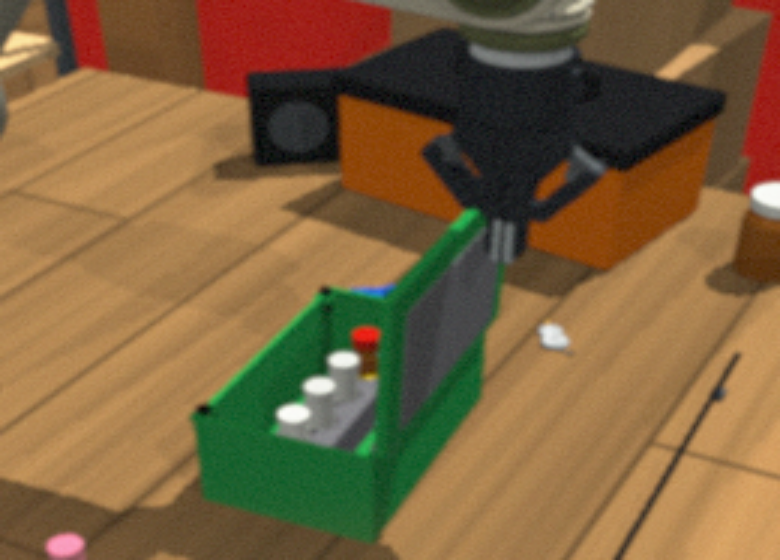

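The fingers stand behind the cover's edge, clear of it, with tips at crop (505,250). Red cap and white tubes are in place. Now I push it over along the arc.

Request:
{"api": "arm_command", "payload": {"increments": [{"slide":[0,-0.26,-0.02],"turn":[0,0,0],"fingers":0},{"slide":[0,-0.46,-0.04],"turn":[0,0,0],"fingers":0},{"slide":[0,-0.66,-0.05],"turn":[0,0,0],"fingers":0},{"slide":[0,-0.86,-0.05],"turn":[0,0,0],"fingers":0},{"slide":[0,-1.06,-0.03],"turn":[0,0,0],"fingers":0},{"slide":[0,-1.26,0.01],"turn":[0,0,0],"fingers":0},{"slide":[0,-1.45,0.05],"turn":[0,0,0],"fingers":0},{"slide":[0,-1.64,0.11],"turn":[0,0,0],"fingers":0}]}}

```text
t: 12.0
eef_pos: [576.9, 124.5, 239.4]
tcp_rot: [[-0.078, 0.997, 0.003], [0.997, 0.078, 0.0], [-0.0, 0.003, -1.0]]
wrist_force: [1.1, -0.3, 3.1]
gripper_width: 0.1
grasp_force: 1.4
```

```bash
python3 plan.py 1.16 0.1 -0.06; python3 - <<'E'
from h import *
S=camera("scene");cv2.imwrite("pics/c6.png",cv2.resize(S["img"][60:280,200:460],(780,560)))
E
```

```text
12.0 [576.9 124.5 239.4] [ 1.1 -0.3  3.1]
1.16 [0.0, -0.01, 0.01] [577.0, 125.0, 239.0]
1.1 [0.0, -0.17, 0.07] [569.0, 124.0, 236.0]
1.04 [0.0, -0.32, 0.14] [561.0, 123.0, 232.0]
0.98 [0.0, -0.48, 0.22] [553.0, 123.0, 228.0]
0.92 [0.0, -0.62, 0.31] [546.0, 122.0, 224.0]
0.86 [0.0, -0.76, 0.41] [539.0, 122.0, 219.0]
0.8 [0.0, -0.9, 0.51] [532.0, 121.0, 214.0]
0.74 [0.0, -1.03, 0.63] [526.0, 121.0, 208.0]
0.68 [0.0, -1.15, 0.75] [520.0, 120.0, 202.0]
0.62 [0.0, -1.26, 0.88] [514.0, 120.0, 195.0]
0.56 [0.0, -1.37, 1.02] [509.0, 119.0, 188.0]
0.5 [0.0, -1.47, 1.16] [504.0, 119.0, 181.0]
0.44 [0.0, -1.55, 1.3] [500.0, 119.0, 174.0]
0.38 [0.0, -1.63, 1.46] [496.0, 118.0, 166.0]
0.32 [0.0, -1.7, 1.61] [492.0, 118.0, 158.0]
0.26 [0.0, -1.77, 1.77] [489.0, 118.0, 150.0]
0.2 [0.0, -1.82, 1.94] [487.0, 118.0, 142.0]
0.14 [0.0, -1.86, 2.11] [485.0, 117.0, 134.0]
```

View pics/c6.png

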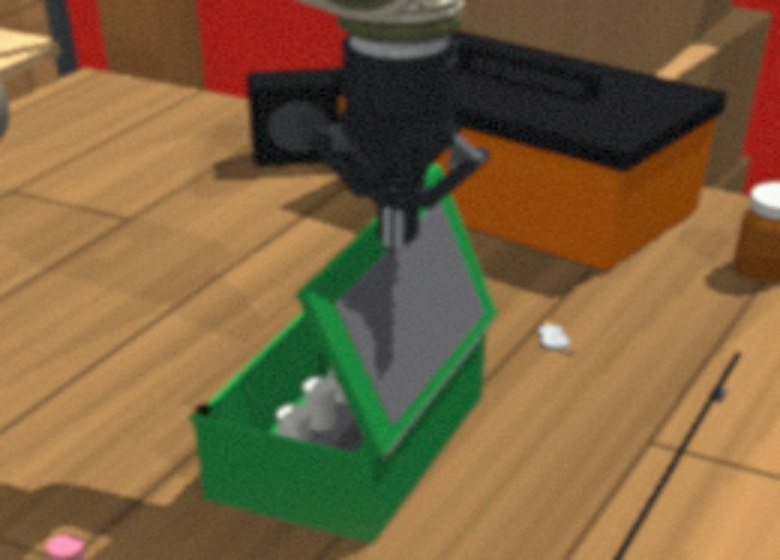

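The cover is following at about 65° with the fingertips on its outer face near the free edge, crop (395,235). Continuing.

Request:
{"api": "arm_command", "payload": {"increments": [{"slide":[0,-0.17,0.07],"turn":[0,0,0],"fingers":0},{"slide":[0,-0.32,0.14],"turn":[0,0,0],"fingers":0},{"slide":[0,-0.48,0.22],"turn":[0,0,0],"fingers":0},{"slide":[0,-0.62,0.31],"turn":[0,0,0],"fingers":0},{"slide":[0,-0.76,0.41],"turn":[0,0,0],"fingers":0},{"slide":[0,-0.9,0.51],"turn":[0,0,0],"fingers":0},{"slide":[0,-1.03,0.63],"turn":[0,0,0],"fingers":0},{"slide":[0,-1.15,0.75],"turn":[0,0,0],"fingers":0},{"slide":[0,-1.26,0.88],"turn":[0,0,0],"fingers":0},{"slide":[0,-1.37,1.02],"turn":[0,0,0],"fingers":0},{"slide":[0,-1.47,1.16],"turn":[0,0,0],"fingers":0},{"slide":[0,-1.55,1.3],"turn":[0,0,0],"fingers":0},{"slide":[0,-1.63,1.46],"turn":[0,0,0],"fingers":0},{"slide":[0,-1.7,1.61],"turn":[0,0,0],"fingers":0},{"slide":[0,-1.75,1.72],"turn":[0,0,0],"fingers":0},{"slide":[0,-1.77,1.77],"turn":[0,0,0],"fingers":0},{"slide":[0,-1.77,1.77],"turn":[0,0,0],"fingers":0}]}}

```text
t: 14.18
eef_pos: [488.5, 117.6, 149.6]
tcp_rot: [[-0.078, 0.997, -0.0], [0.997, 0.078, -0.0], [0.0, -0.0, -1.0]]
wrist_force: [-0.1, 0.1, 0.0]
gripper_width: 0.1
grasp_force: 0.0
```

```bash
python3 plan.py 0.26 -0.01 -0.02; python3 - <<'E'
from h import *
S=camera("scene");T=camera("top");cv2.imwrite("pics/c7.png",np.hstack([cv2.resize(S["img"][100:260,230:390],(400,400)),cv2.resize(T["img"][200:320,210:330],(400,400))]))
E
```

```text
14.18 [488.5 117.6 149.6] [-0.1  0.1  0. ]
0.26 [0.0, 0.01, -0.02] [489.0, 118.0, 150.0]
0.24 [0.0, -0.01, 0.04] [488.0, 118.0, 148.0]
0.22 [0.0, -0.02, 0.09] [487.0, 118.0, 145.0]
0.2 [0.0, -0.04, 0.15] [487.0, 118.0, 142.0]
0.18 [0.0, -0.05, 0.2] [486.0, 118.0, 139.0]
0.16 [0.0, -0.07, 0.26] [485.0, 117.0, 137.0]
0.14 [0.0, -0.08, 0.32] [485.0, 117.0, 134.0]
0.12 [0.0, -0.09, 0.37] [484.0, 117.0, 131.0]
0.1 [0.0, -0.1, 0.43] [483.0, 117.0, 128.0]
0.08 [0.0, -0.11, 0.48] [483.0, 117.0, 125.0]
0.06 [0.0, -0.12, 0.54] [483.0, 117.0, 123.0]
0.04 [0.0, -0.12, 0.6] [482.0, 117.0, 120.0]
0.02 [0.0, -0.13, 0.66] [482.0, 117.0, 117.0]
0.0 [0.0, -0.14, 0.71] [482.0, 117.0, 114.0]
```

View pics/c7.png

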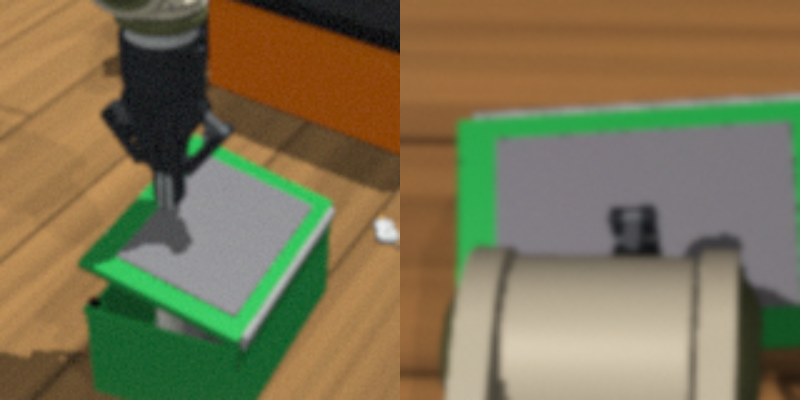

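The cover is at about 15°, with the fingertips on its outer face and the stop visible at crop (95,303). From here I lower it slowly.

Request:
{"api": "arm_command", "payload": {"increments": [{"slide":[0,-0.01,0.06],"turn":[0,0,0],"fingers":0},{"slide":[0,-0.03,0.12],"turn":[0,0,0],"fingers":0},{"slide":[0,-0.05,0.18],"turn":[0,0,0],"fingers":0},{"slide":[0,-0.06,0.23],"turn":[0,0,0],"fingers":0},{"slide":[0,-0.07,0.27],"turn":[0,0,0],"fingers":0},{"slide":[0,-0.07,0.3],"turn":[0,0,0],"fingers":0},{"slide":[0,-0.08,0.32],"turn":[0,0,0],"fingers":0},{"slide":[0,-0.08,0.335],"turn":[0,0,0],"fingers":0}]}}

```text
t: 15.28
eef_pos: [484.6, 117.3, 133.0]
tcp_rot: [[-0.078, 0.997, -0.0], [0.997, 0.078, 0.0], [0.0, -0.0, -1.0]]
wrist_force: [-1.3, -0.9, 2.2]
gripper_width: 0.2
grasp_force: 1.0
```

Request:
{"api": "arm_command", "payload": {"increments": [{"slide":[0,-0.005,0.012],"turn":[0,0,0],"fingers":0},{"slide":[0,-0.005,0.024],"turn":[0,0,0],"fingers":0},{"slide":[0,-0.01,0.036],"turn":[0,0,0],"fingers":0},{"slide":[0,-0.01,0.048],"turn":[0,0,0],"fingers":0}]}}

```text
t: 15.78
eef_pos: [484.1, 117.3, 130.6]
tcp_rot: [[-0.078, 0.997, -0.0], [0.997, 0.078, -0.0], [-0.0, -0.0, -1.0]]
wrist_force: [-0.5, 1.2, 2.8]
gripper_width: 0.2
grasp_force: 1.0
```

Request:
{"api": "arm_command", "payload": {"increments": [{"slide":[0,-0.005,0.012],"turn":[0,0,0],"fingers":0},{"slide":[0,-0.005,0.024],"turn":[0,0,0],"fingers":0},{"slide":[0,-0.01,0.036],"turn":[0,0,0],"fingers":0},{"slide":[0,-0.01,0.048],"turn":[0,0,0],"fingers":0}]}}

```text
t: 16.27
eef_pos: [483.6, 117.2, 128.2]
tcp_rot: [[-0.078, 0.997, -0.0], [0.997, 0.078, -0.0], [-0.0, -0.0, -1.0]]
wrist_force: [-1.2, 0.2, 2.1]
gripper_width: -0.2
grasp_force: 1.0
```

Request:
{"api": "arm_command", "payload": {"increments": [{"slide":[0,0,0.012],"turn":[0,0,0],"fingers":0},{"slide":[0,0,0.022],"turn":[0,0,0],"fingers":0},{"slide":[0,-0.005,0.03],"turn":[0,0,0],"fingers":0}]}}

```text
t: 16.65
eef_pos: [483.4, 117.2, 126.7]
tcp_rot: [[-0.078, 0.997, 0.0], [0.997, 0.078, 0.0], [-0.0, 0.0, -1.0]]
wrist_force: [-0.9, 0.0, 2.5]
gripper_width: 0.1
grasp_force: 1.0
```

```bash
python3 -c "
from h import *
print(get_state()['wrist_force'])"
```

```text
[-0.85258546  0.01145872  2.50999679]
```

Request:
{"api": "arm_command", "payload": {"increments": [{"slide":[0,0,0.01],"turn":[0,0,0],"fingers":0},{"slide":[0,0,0.02],"turn":[0,0,0],"fingers":0},{"slide":[0,-0.005,0.03],"turn":[0,0,0],"fingers":0}]}}

```text
t: 17.02
eef_pos: [483.2, 117.2, 125.2]
tcp_rot: [[-0.078, 0.997, 0.0], [0.997, 0.078, 0.0], [-0.0, 0.0, -1.0]]
wrist_force: [-0.2, 0.7, 2.1]
gripper_width: 0.1
grasp_force: 1.0
```

Request:
{"api": "arm_command", "payload": {"increments": [{"slide":[0,0,0.01],"turn":[0,0,0],"fingers":0},{"slide":[0,0,0.02],"turn":[0,0,0],"fingers":0},{"slide":[0,-0.005,0.03],"turn":[0,0,0],"fingers":0}]}}

```text
t: 17.4
eef_pos: [483.0, 117.2, 123.7]
tcp_rot: [[-0.078, 0.997, 0.0], [0.997, 0.078, 0.0], [0.0, 0.0, -1.0]]
wrist_force: [-0.6, 0.4, 2.1]
gripper_width: -0.1
grasp_force: 1.0
```

Request:
{"api": "arm_command", "payload": {"increments": [{"slide":[0,0,0.01],"turn":[0,0,0],"fingers":0},{"slide":[0,0,0.02],"turn":[0,0,0],"fingers":0},{"slide":[0,0,0.03],"turn":[0,0,0],"fingers":0}]}}

```text
t: 17.77
eef_pos: [482.8, 117.2, 122.2]
tcp_rot: [[-0.078, 0.997, -0.0], [0.997, 0.078, -0.0], [0.0, -0.0, -1.0]]
wrist_force: [-1.2, -0.6, 1.7]
gripper_width: 0.2
grasp_force: 1.0
```

Request:
{"api": "arm_command", "payload": {"increments": [{"slide":[0,0,0.01],"turn":[0,0,0],"fingers":0},{"slide":[0,0,0.02],"turn":[0,0,0],"fingers":0},{"slide":[0,0,0.03],"turn":[0,0,0],"fingers":0}]}}

```text
t: 18.15
eef_pos: [482.9, 117.2, 120.7]
tcp_rot: [[-0.078, 0.997, -0.0], [0.997, 0.078, 0.0], [0.0, -0.0, -1.0]]
wrist_force: [-0.5, 0.1, 1.8]
gripper_width: 0.2
grasp_force: 1.0
```

Request:
{"api": "arm_command", "payload": {"increments": [{"slide":[0,0,0.01],"turn":[0,0,0],"fingers":0},{"slide":[0,0,0.02],"turn":[0,0,0],"fingers":0},{"slide":[0,0,0.03],"turn":[0,0,0],"fingers":0}]}}

```text
t: 18.52
eef_pos: [482.9, 117.2, 119.2]
tcp_rot: [[-0.078, 0.997, -0.0], [0.997, 0.078, 0.0], [0.0, -0.0, -1.0]]
wrist_force: [-1.0, 0.1, 1.1]
gripper_width: -0.1
grasp_force: 1.0
```

Request:
{"api": "arm_command", "payload": {"increments": [{"slide":[0,0,0.01],"turn":[0,0,0],"fingers":0},{"slide":[0,0,0.02],"turn":[0,0,0],"fingers":0},{"slide":[0,0,0.03],"turn":[0,0,0],"fingers":0}]}}

```text
t: 18.9
eef_pos: [482.9, 117.2, 117.7]
tcp_rot: [[-0.078, 0.997, -0.0], [0.997, 0.078, 0.0], [0.0, -0.0, -1.0]]
wrist_force: [-1.0, 0.5, 1.7]
gripper_width: -0.2
grasp_force: 1.0
```

Request:
{"api": "arm_command", "payload": {"increments": [{"slide":[0,0,0.01],"turn":[0,0,0],"fingers":0},{"slide":[0,0,0.02],"turn":[0,0,0],"fingers":0},{"slide":[0,0,0.03],"turn":[0,0,0],"fingers":0}]}}

```text
t: 19.27
eef_pos: [482.9, 117.2, 116.2]
tcp_rot: [[-0.078, 0.997, -0.0], [0.997, 0.078, 0.0], [0.0, -0.0, -1.0]]
wrist_force: [-2.0, 0.0, 3.3]
gripper_width: 0.2
grasp_force: 1.0
```

Request:
{"api": "arm_command", "payload": {"increments": [{"slide":[0,0,0.008],"turn":[0,0,0],"fingers":0},{"slide":[0,0,0.016],"turn":[0,0,0],"fingers":0}]}}

```text
t: 19.52
eef_pos: [482.9, 117.2, 115.9]
tcp_rot: [[-0.078, 0.997, 0.0], [0.997, 0.078, -0.0], [-0.0, 0.0, -1.0]]
wrist_force: [-3.6, -0.0, 9.0]
gripper_width: 0.4
grasp_force: 4.6
```

The force rises to 9 N and motion stops at z ≈ 116, so the cover is on its stops. Backing off straight up.

Request:
{"api": "arm_command", "payload": {"increments": [{"slide":[0,0,0.004],"turn":[0,0,0],"fingers":0},{"slide":[0,0,0.004],"turn":[0,0,0],"fingers":0},{"slide":[0,0,-0.05],"turn":[0,0,0],"fingers":0},{"slide":[0,0,-0.3],"turn":[0,0,0],"fingers":0},{"slide":[0,0,-1.0],"turn":[0,0,0],"fingers":0},{"slide":[0,0,-2.0],"turn":[0,0,0],"fingers":0},{"slide":[-1,0,-3.0],"turn":[0,0,0],"fingers":0},{"slide":[-2,0,-3.5],"turn":[0,0,0],"fingers":0},{"slide":[-3,-0.5,-3.5],"turn":[0,0,0],"fingers":0},{"slide":[-4,-1,-3.5],"turn":[0,0,0],"fingers":0},{"slide":[-5,-2,-3.5],"turn":[0,0,0],"fingers":0},{"slide":[-6,-2,-3.5],"turn":[0,0,0],"fingers":0},{"slide":[-6,-2,-3.5],"turn":[0,0,0],"fingers":0},{"slide":[-6,-2,-3.5],"turn":[0,0,0],"fingers":0}]}}

```text
t: 21.28
eef_pos: [406.5, -189.4, 290.8]
tcp_rot: [[-0.077, 0.997, 0.0], [0.997, 0.077, 0.0], [-0.0, 0.0, -1.0]]
wrist_force: [0.5, 0.8, 1.1]
gripper_width: -0.4
grasp_force: 0.0
```

```bash
python3 - <<'E'
from h import *
s=get_state();print(s["t"],s["eef_pos"],s["wrist_force"])
S=camera("scene");T=camera("top");cv2.imwrite("pics/c8.png",np.hstack([cv2.resize(S["img"][120:290,230:400],(400,400)),cv2.resize(T["img"][180:330,200:350],(400,400))]))
E
```

```text
21.275 [ 406.53264645 -189.37643662  290.80482299] [0.51773642 0.81005967 1.07564801]
```

View pics/c8.png

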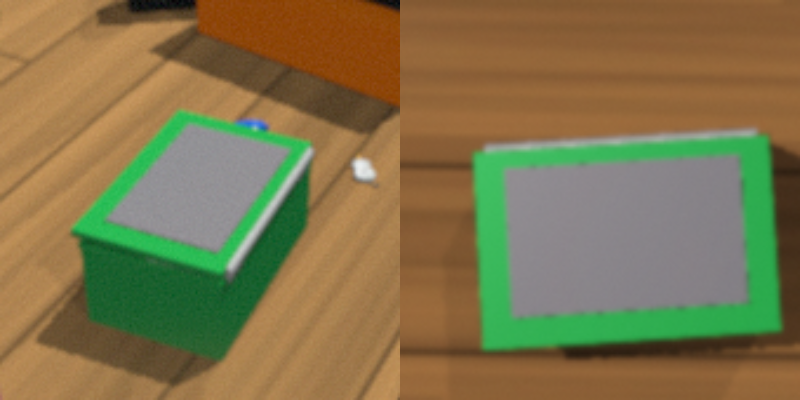

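The cover lies closed, nearly level, in both views (scene crop 190,190; top crop 625,240). The bystanders were not touched and the arm is clear, so I'm handing in.

```bash
python3 -c "
from bench import close_job
print(close_job())"
```

```text
the job is handed in; nothing more can be done
None
```

The job is handed in, with no verdict returned: the red-capped tube is home in the ringed hole, and the cover was lowered slowly onto its stops (last force reading 9 N). The arm is clear, and it took about 21 s of the 70 s allowed.

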